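# Laundry products back into their own spill trays

## Task

The three bottles and the tub of laundry concentrate on the folding table have been put back in each other's spill trays. Move them so that each stands upright in the tray with the colour of its own cap or lid, and let go of them; the empty grey tray is free to use on the way, and is empty again at the end. The products drip, so never tip one over or let one stand on the bare table, and leave the little steel measuring cup standing where it is.

Things in the scene. Friction and masses are not known exactly. Their poses are not given: they have to be found in the camera images.
- detergent: Detergent: flat oblong light-blue bottle with a white label and a dark blue cap, 146 mm tall. Body 64 mm (its x) by 44 mm (its y), 100 mm high; short cone above; cap 40 mm in diameter from 106 to 146 mm above the origin. About 0.4 kg. Origin: centre of the underside, z up. Grip from above on the cap, any direction. Belongs in the blue tray.
- softener: Fabric softener: slim round waisted pale-mint bottle with a green band and a green cap, 156 mm tall. Body 62 mm in diameter, tapering from 85 mm up; cap 36 mm in diameter from 114 to 156 mm above the origin. About 0.4 kg. Origin: centre of the underside, z up. Grip from above on the cap, any direction. Belongs in the green tray.
- bleach: Bleach: white cylindrical bottle with a yellow band and a yellow cap, 139 mm tall. Body 66 mm in diameter, tapering from 80 mm up; cap 37 mm in diameter from 101 to 139 mm above the origin. About 0.4 kg. Origin: centre of the underside, z up. Grip from above on the cap, any direction. Belongs in the yellow tray.
- stain_tub: Stain remover: white round tub with a red band and a wide red screw lid, 112 mm tall. Body 64 mm in diameter; lid (its cap) 58 mm in diameter from 75 to 112 mm above the origin. About 0.3 kg. Origin: centre of the underside, z up. Grip from above on the lid, any direction. Belongs in the red tray.
- tray_blue: The blue round plastic spill tray, fixed to the table by rubber feet: 116 mm across the rim, 92 mm across inside, floor 6 mm and rim top 14 mm above the table. Origin: centre of its underside, on the table. Any yaw. For the product with the blue cap.
- tray_green: The green round plastic spill tray, fixed to the table by rubber feet: 116 mm across the rim, 92 mm across inside, floor 6 mm and rim top 14 mm above the table. Origin: centre of its underside, on the table. Any yaw. For the product with the green cap.
- tray_yellow: The yellow round plastic spill tray, fixed to the table by rubber feet: 116 mm across the rim, 92 mm across inside, floor 6 mm and rim top 14 mm above the table. Origin: centre of its underside, on the table. Any yaw. For the product with the yellow cap.
- tray_red: The red round plastic spill tray, fixed to the table by rubber feet: 116 mm across the rim, 92 mm across inside, floor 6 mm and rim top 14 mm above the table. Origin: centre of its underside, on the table. Any yaw. For the product with the red cap.
- tray_grey: The grey round plastic spill tray, fixed to the table by rubber feet: 116 mm across the rim, 92 mm across inside, floor 6 mm and rim top 14 mm above the table. Origin: centre of its underside, on the table. Any yaw. Empty at the start: the free spot.
- cup: Small open stainless-steel measuring cup, 54 mm across the rim, 48 mm tall, loose, standing among the trays. Not to be disturbed. Origin: centre of its underside.
There are look-alikes about, which are no part of the job. There is more than one size of the tray_blue; the job needs the largest.

How it is judged:
At the end, for the whole second after the job is handed in: Each product stands at rest and upright (tilt under 0.1 rad) on the floor of the tray of its own cap's colour: the middle of its base within 15 mm of the middle of the tray (any upright stand inside the rim) and less than 10 mm above the table (horizontal distance between detergent and tray_blue below 0.015 m and height (world z) of each of detergent, softener, bleach, stain_tub below 0.01 m and angle between each of detergent, softener, bleach, stain_tub's own z axis and vertical below 0.1 rad and linear speed of each of detergent, softener, bleach, stain_tub below 0.02 m/s and horizontal distance between softener and tray_green below 0.015 m and horizontal distance between bleach and tray_yellow below 0.015 m and horizontal distance between stain_tub and tray_red below 0.015 m); the robot touches nothing.
It fails at once if a product stands or lies on the bare table (height (world z) of any of detergent, softener, bleach, stain_tub below 0.003 m).
It fails at once if a product is tipped over (angle between any of detergent, softener, bleach, stain_tub's own z axis and vertical above 0.7 rad).
It fails at once if the steel measuring cup is pushed away or knocked over (distance of cup from where it was at the start of the episode above 0.03 m or angle between cup's own z axis and vertical above 0.5 rad).
It also fails if it takes over 144 s, if anything falls off the work surface, if the arm or the gripper's body presses on something with over 40 N, if the wrist force passes 120 N, or if a joint passes its speed limit or range.

## Robot

A 6-joint arm with a two-finger parallel gripper is mounted at the origin on the work surface. World frame = base frame: x ahead of the robot, y to its left, z up, the work surface at z = 0. Lengths are in m, angles in rad, forces in N, time in s.
With the tool pointing down it reaches from about 0.35 to 0.775 m from the base axis. Payload 5.5 kg.
Tool frame: the origin (TCP) lies midway between the tips of the shut fingers; the grasp point (between the pads) lies grip_point_offset behind it (grip_point_offset is the distance from the TCP to the grasp point, in m); z points along the fingers, y is the direction in which the jaws open and shut (so a half turn about z gives the same grasp; the last joint's range is limited). The gripper opens to 85 mm and grips with 20 to 120 N. Pads are 22 mm wide; open, the fingers measure 114 mm over their backs; the gripper's body (76 mm by 85 mm) begins 54 mm behind the grasp point. The pads swing forward as they close: fully open they stand 13 mm farther back than shut.
Start: joints at [1.056, 0.313, 0.046, 1.304, 0, 1.431], TCP at [0.211, 0.535, 0.231] pointing down, gripper open.
Joint ranges: [-2.76, 2.76], [-0.86, 1.69], [-1.03, 1.26], [-2.2, 2.34], [-1.47, 1.5], [-3.14, 3.14]. Speed limits (rad/s): [2.57, 2.57, 3.14, 3.14, 3.14, 3.14].

## Interface

Orientations are given as a unit quaternion [w, x, y, z].
In Python, from workcell import * gives the robot as it stands.
- The arm moves only by the tool send_rows, never from a script. Its argument "series" is one flat list of numbers, 7 for each row, row after row: the shift along the tool's x, y, z in cm, then the turn, a rotation vector about the tool's x, y, z in degrees, then the opening, from 0 (shut) to 1 (fully open). A call has 1 to 10 rows; each row is the pose to reach, as a shift and turn from the pose commanded when the call began, along the tool's axes at that moment; what a row does not reach only later rows make up. A row lasts 1/12 s, in which the tool goes at most 41.7 mm and 7.16 degrees, less where a joint would pass 70% of its speed; a pose out of reach is approached as far as the arm can. A call with a gripper value outside its range is refused whole. The fingers move at their own pace and stop on an object; "newtons" is the grip in N (left out, the last holds). Time passes only in rows, so rows that repeat a pose let the fingers close. It gives the time, the measured TCP pose, the force and the opening at its end, in the units of the state.
- get_state(): the state, without advancing time (a new reading comes with each control period).
- read_camera(name): name is "side" or "top"; returns the picture (420x560x3 uint8, blue, green, red); there is no depth.
- camera_info(name): a dict with "K" (3x3 intrinsics, pixels), "xyz" and "attitude" of the camera in the world. Camera axes: x right, y down, z forward; pixel columns grow to the right and rows downward; lengths in m; the calibration is good to about 2 mm. A picture is of the moment at which its call begins. camera_info takes no time and is no camera call.
- hand_in(): hands the job in, once; it reports no verdict.
Trained networks look in the newest picture that a camera, given by its name, has taken for a name from the list of things; names that differ only in an ending like _2 or _b are one class to them, and where a whole thing is asked for, a point or a joint stands for the part that bears it (a point fixed in the world has none). Each returns a list of dicts, best first, with "p" (0 to 1); they miss things now and then, are a little off and sometimes report something else, mostly with a low value. They report only what shows in the picture. A call takes as long as a camera call. They do not tell look-alikes from the thing itself.
- silhouettes(camera, label): "pixels" (420x560 bool, what is visible of it) and "box" ([left, top, width, height] in pixels, round what is visible of it).
The state is a dict: "clock": time; "joint_pos": joint angles; "qvel": joint speeds; "tau": joint torques, N m; "tcp_pos": TCP position; "orientation": TCP orientation; "wrist_force": force on the tool from outside, world axes, zero at the start; "ft_torque": the same for the moment, N m; "finger_gap": finger opening in m.
Only numpy, scipy, OpenCV 4.12 (cv2) and the standard library are available. Lean on these libraries where they do the work, as an engineer would, in place of code of your own. Each camera call takes 0.05 s, during which the arm holds its last target. There are 200 camera calls.

## Working session

There is one attempt and no reset: what is moved stays moved. The work goes in short steps, Python scripts to look and compute and a tool call to move; the robot and the scene stay as the last step left them, time stands still between calls to the robot, and variables do not carry over. Pictures are saved under pics/ and viewed, about 12 in all and at most 16, crops included, and the job is handed in when it is done.

Besides the shell and the picture viewer there is one more tool, called after ">>>" in YAML: its name, and indented under it one key for each argument. send_rows: Moves the arm, as the interface text tells. Its arguments: {"type":"object","properties":{"series":{"type":"array"},"newtons":{"type":"number"}},"required":["series"]}

```bash
ls; mkdir -p pics
python3 - <<'E'
from workcell import *
import cv2
print(get_state())
try: print(grip_point_offset)
except Exception as e: print(e)
for n in("top","side"):
    print(n,camera_info(n)); cv2.imwrite(f"pics/{n}0.png",read_camera(n))
E
```

```text
pics
{'clock': 0.0, 'joint_pos': array([1.05637886e+00, 3.13999430e-01, 4.49775805e-02, 1.30360077e+00,
       3.35356761e-05, 1.43121918e+00]), 'qvel': array([-0.00051511, -0.00030361, -0.00116976,  0.00145112,  0.00080882,
       -0.00010708]), 'tau': array([ 1.65658636e-03, -4.80622101e+01,  2.98537213e+01,  1.91417034e-02,
        1.56783717e-04,  6.33234137e-06]), 'tcp_pos': array([0.21025482, 0.53463159, 0.23040885]), 'orientation': array([-3.09182326e-04,  1.86324792e-01,  9.82487780e-01, -8.59372613e-04]), 'wrist_force': array([-0.79810408,  0.23572204,  0.64932494]), 'ft_torque': array([-0.07751368,  0.03359749,  0.00018308]), 'finger_gap': 0.0851642432611718}
0.0187
top {'K': array([[525.19705479,   0.        , 281.5186862 ],
       [  0.        , 525.19705479, 196.48409098],
       [  0.        ,   0.        ,   1.        ]]), 'xyz': array([0.27408878, 0.01935033, 1.11916016]), 'attitude': array([ 0.07280868, -0.69068497,  0.71569038, -0.07375937])}
side {'K': array([[534.86893174,   0.        , 281.54249392],
       [  0.        , 534.86893174, 210.90700622],
       [  0.        ,   0.        ,   1.        ]]), 'xyz': array([ 0.38047125, -0.6782687 ,  0.6702605 ]), 'attitude': array([-0.39724199,  0.91374753, -0.07790195,  0.03457664])}
```

View pics/top0.png

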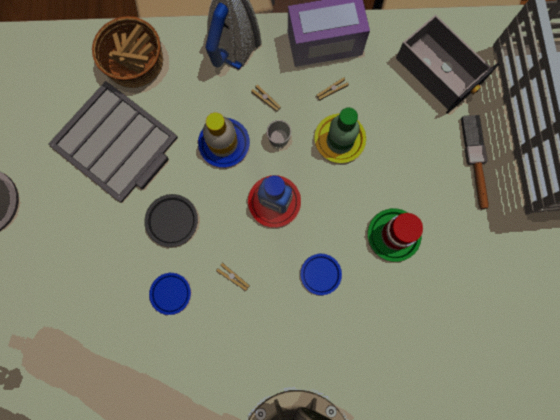

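View pics/side0.png

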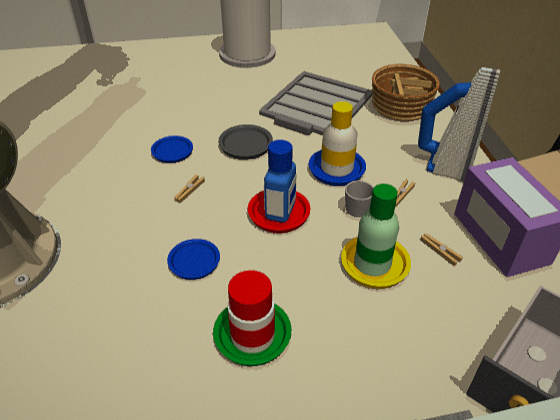

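```bash
cat > h.py <<'E'
from workcell import *
import cv2, numpy as np
from scipy.spatial.transform import Rotation as R
def rot(q): return R.from_quat([q[1],q[2],q[3],q[0]])
def onplane(n,uv,z):
    c=camera_info(n); d=rot(c["attitude"]).apply(np.linalg.solve(c["K"],[uv[0],uv[1],1.]))
    return c["xyz"]+d*(z-c["xyz"][2])/d[2]
def proj(n,p):
    c=camera_info(n); q=c["K"]@rot(c["attitude"]).inv().apply(np.asarray(p)-c["xyz"]); return q[:2]/q[2]
E
python3 - <<'E'
from h import *
N=["detergent","softener","bleach","stain_tub","tray_blue","tray_green","tray_yellow","tray_red","tray_grey","cup"]
for n in("top","side"):
    for l in N:
        for r in silhouettes(n,l):
            b=r["box"]; x,y=b[0]+b[2]/2,b[1]+b[3]/2
            m=r["pixels"];v,u=np.nonzero(m)
            print(n,l,round(r["p"],2),np.round(b),np.round([u.mean(),v.mean()]),onplane(n,(x,y),.014).round(3)[:2],len(u))
E
```

```text
top detergent 0.74 [258. 173.  36.  40.] [275. 194.] [0.514 0.024] 939
top softener 0.62 [327. 106.  35.  47.] [343. 131.] [ 0.654 -0.13 ] 1122
top bleach 0.86 [204. 112.  33.  45.] [219. 134.] [0.652 0.144] 1146
top stain_tub 0.7 [380. 214.  43.  35.] [402. 231.] [ 0.421 -0.239] 1077
top tray_blue 0.86 [301. 253.  40.  42.] [321. 274.] [ 0.34  -0.062] 1371
top tray_blue 0.68 [200. 118.  49.  48.] [227. 148.] [0.633 0.135] 903
top tray_blue 0.64 [149. 273.  41.  44.] [170. 293.] [0.307 0.252] 1429
top tray_green 0.91 [370. 206.  50.  55.] [388. 237.] [ 0.419 -0.223] 1223
top tray_yellow 0.6 [316. 115.  48.  51.] [338. 142.] [ 0.629 -0.118] 1081
top tray_red 0.91 [248. 174.  53.  54.] [273. 206.] [0.497 0.029] 1271
top tray_red 0.21 [380. 214.  45.  35.] [402. 231.] [ 0.422 -0.24 ] 1162
top tray_grey 0.6 [143. 194.  56.  53.] [171. 220.] [0.464 0.25 ] 2192
top cup 0.73 [267. 122.  27.  27.] [279. 133.] [0.644 0.012] 554
side detergent 0.85 [263. 135.  32.  86.] [279. 181.] [0.511 0.107] 2124
side detergent 0.28 [342. 237.  68.  51.] [377. 267.] [ 0.632 -0.132] 1535
side softener 0.59 [354. 184.  41.  93.] [377. 232.] [ 0.651 -0.062] 2942
side bleach 0.85 [322. 104.  33.  70.] [339. 141.] [0.657 0.213] 2107
side bleach 0.42 [218. 126.  54.  32.] [245. 141.] [0.461 0.236] 1498
side stain_tub 0.66 [231. 268.  40.  85.] [251. 310.] [ 0.419 -0.193] 3438
side tray_blue 0.81 [309. 149.  58.  36.] [336. 170.] [0.632 0.12 ] 890
side tray_blue 0.67 [150. 132.  44.  31.] [171. 148.] [0.31  0.242] 890
side tray_green 0.95 [215. 305.  75.  60.] [253. 340.] [ 0.416 -0.235] 1847
side tray_yellow 0.79 [340. 240.  71.  48.] [377. 267.] [ 0.631 -0.135] 1531
side tray_red 0.78 [250. 191.  60.  39.] [278. 214.] [0.499 0.017] 1320
side tray_grey 0.66 [218. 122.  53.  34.] [245. 141.] [0.462 0.245] 1407
side cup 0.83 [346. 184.  24.  31.] [358. 197.] [0.646 0.022] 797
```

Top view: bleach (217,135) is in blue, softener (343,130) in yellow, detergent (275,195) in red and the tub (402,230) in green. Grey (171,220) is empty. The two other blue trays, at (170,293) and (321,274), are smaller decoys. The side view agrees. Next I refine the positions by fitting models to both views.

```bash
cat >> h.py <<'E'
from scipy.optimize import minimize
TH=np.linspace(0,2*np.pi,40)
P={"softener":[[(31,0),(31,85),(18,114)],[(18,114),(18,156)]],"bleach":[[(33,0),(33,80),(18.5,101)],[(18.5,101),(18.5,139)]],
 "stain_tub":[[(32,0),(32,75)],[(29,75),(29,112)]],"detergent":[[(None,0),(None,100),(20,106)],[(20,106),(20,146)]]}
def render(n,lab,x,y,yaw=0,z0=.006):
    m=np.zeros((420,560),np.uint8)
    for part in P[lab]:
        pts=[]
        for r,z in part:
            if r is None:
                a,b=np.array([32,32,-32,-32.]),np.array([22,-22,-22,22.])
                e=np.c_[a*np.cos(yaw)-b*np.sin(yaw),a*np.sin(yaw)+b*np.cos(yaw)]
            else: e=r*np.c_[np.cos(TH),np.sin(TH)]
            pts+=[proj(n,(x+i/1e3,y+j/1e3,z0+z/1e3)) for i,j in e]
        m|=poly(pts)
    return m>0
def poly(pts):
    m=np.zeros((420,560),np.uint8)
    cv2.fillConvexPoly(m,np.round(cv2.convexHull(np.float32(pts))*16).astype(np.int32),1,cv2.LINE_8,4); return m
def iou(a,b): return (a&b).sum()/max(1,(a|b).sum())
def fitprod(lab,masks,x,y,z0=.006):
    f=lambda v:-sum(iou(render(n,lab,v[0],v[1],v[2] if len(v)>2 else 0,z0),m) for n,m in masks.items())/len(masks)
    best=None
    for w in ([0,.8,1.6,2.4] if lab=="detergent" else [None]):
        v0=[x,y]+([w] if w is not None else [])
        s=np.array([v0]+[np.add(v0,d) for d in np.diag([.012,.012,.4][:len(v0)])])
        r=minimize(f,v0,method="Nelder-Mead",options=dict(initial_simplex=s,xatol=2e-4,fatol=1e-4))
        if best is None or r.fun<best.fun: best=r
    return best.x.round(4),round(-best.fun,3)
def fittray(masks,occ,x,y):
    def tr(n,v,r): return poly([proj(n,(v[0]+q*np.cos(t),v[1]+q*np.sin(t),z)) for t in TH for q,z in ((r,.014),(r*.9,0))])>0
    f=lambda v:-sum(iou(tr(n,v,v[2])&~occ[n],m&~occ[n]) for n,m in masks.items())/len(masks)
    s=np.array([[x,y,.056],[x+.01,y,.056],[x,y+.01,.056],[x,y,.061]])
    r=minimize(f,s[0],method="Nelder-Mead",options=dict(initial_simplex=s,xatol=2e-4,fatol=1e-4)); return r.x.round(4),round(-r.fun,3)
def pick(n,l,near):
    c=[r for r in silhouettes(n,l)]
    c.sort(key=lambda r:np.hypot(*(np.array([r["box"][0]+r["box"][2]/2,r["box"][1]+r["box"][3]/2])-proj(n,near))))
    return c[0]["pixels"]
E
cat > m.py <<'E'
from h import *
prs={"detergent":(.5,.03,"red"),"softener":(.63,-.12,"yellow"),"bleach":(.63,.135,"blue"),"stain_tub":(.42,-.23,"green")}
for l,(x,y,t) in prs.items():
    ms={n:pick(n,l,(x,y,.08)) for n in("top","side")}
    for s in (["top"],["side"],["top","side"]): v,q=fitprod(l,{n:ms[n] for n in s},x,y); print(l,s,v,q)
    occ={n:cv2.dilate((render(n,l,*v)|ms[n]).astype(np.uint8),np.ones((3,3)))>0 for n in ms}
    tm={n:pick(n,"tray_"+t,(x,y,.014)) for n in ms}
    print(" tray",t,fittray(tm,occ,x,y),fittray({"top":tm["top"]},occ,x,y),fittray({"side":tm["side"]},occ,x,y))
z={n:np.zeros((420,560),bool) for n in("top","side")}
print("grey",fittray({n:pick(n,"tray_grey",(.463,.248,.014)) for n in z},z,.463,.248))
for p in((.34,-.062),(.307,.252)): print("small blue",fittray({"top":pick("top","tray_blue",(*p,.014))},z,*p))
E
python3 m.py
```

```text
Traceback (most recent call last):
  File "m.py", line 5, in <module>
    for s in (["top"],["side"],["top","side"]): v,q=fitprod(l,{n:ms[n] for n in s},x,y); print(l,s,v,q)
                                                    ~~~~~~~^^^^^^^^^^^^^^^^^^^^^^^^^^^^
  File "h.py", line 36, in fitprod
    r=minimize(f,v0,method="Nelder-Mead",options=dict(initial_simplex=s,xatol=2e-4,fatol=1e-4))
  File "h.py", line 31, in <lambda>
    f=lambda v:-sum(iou(render(n,lab,v[0],v[1],v[2] if len(v)>2 else 0,z0),m) for n,m in masks.items())/len(masks)
                ~~~^^^^^^^^^^^^^^^^^^^^^^^^^^^^^^^^^^^^^^^^^^^^^^^^^^^^^^^^^^^^^^^^^^^^^^^^^^^^^^^^^^^^
  File "h.py", line 31, in <genexpr>
    f=lambda v:-sum(iou(render(n,lab,v[0],v[1],v[2] if len(v)>2 else 0,z0),m) for n,m in masks.items())/len(masks)
                        ~~~~~~^^^^^^^^^^^^^^^^^^^^^^^^^^^^^^^^^^^^^^^^^^^^
  File "h.py", line 23, in render
    pts+=[proj(n,(x+i/1e3,y+j/1e3,z0+z/1e3)) for i,j in e]
          ~~~~^^^^^^^^^^^^^^^^^^^^^^^^^^^^^^
  File "h.py", line 9, in proj
    c=camera_info(n); q=c["K"]@rot(c["attitude"]).inv().apply(np.asarray(p)-c["xyz"]); return q[:2]/q[2]
ValueError: time passes only in moves, steps and waits
```

>>> send_rows:
  series: [0,0,0,0,0,-7,1,0,0,0,0,0,-14,1,0,0,0,0,0,-21.4,1,0,0,0,0,0,-21.4,1]

```text
clock: 1.53
tcp_pos: [0.2105, 0.5351, 0.2313]
orientation: [0.0, -0.001, 1.0, 0.0]
wrist_force: [0.6, 0.9, -0.1]
finger_gap: 0.0855
```

```bash
sed -i 's/^def rot/_ci=camera_info; _C={n:_ci(n) for n in ("top","side")}\ncamera_info=_C.get\ndef rot/' h.py; python3 m.py; python3 -c "from workcell import *;print(get_state())"|head -c 60
```

```text
detergent ['top'] [0.501  0.0281 0.981 ] 0.843
detergent ['side'] [0.4998 0.0286 1.2499] 0.886
detergent ['top', 'side'] [0.4994 0.0287 1.2633] 0.859
 tray red (array([0.4985, 0.0297, 0.0567]), np.float64(0.931)) (array([0.4985, 0.0308, 0.0563]), np.float64(0.957)) (array([0.4973, 0.0269, 0.0564]), np.float64(0.968))
softener ['top'] [ 0.6316 -0.1205] 0.928
softener ['side'] [ 0.6301 -0.1208] 0.931
softener ['top', 'side'] [ 0.6299 -0.121 ] 0.928
 tray yellow (array([ 0.6347, -0.1208,  0.0569]), np.float64(0.944)) (array([ 0.6345, -0.1194,  0.0565]), np.float64(0.972)) (array([ 0.6337, -0.1226,  0.0566]), np.float64(0.98))
bleach ['top'] [0.6356 0.1402] 0.939
bleach ['side'] [0.6345 0.1383] 0.958
bleach ['top', 'side'] [0.6351 0.1403] 0.942
 tray blue (array([0.6339, 0.1366, 0.0559]), np.float64(0.931)) (array([0.6343, 0.1374, 0.0558]), np.float64(0.969)) (array([0.6328, 0.1342, 0.0561]), np.float64(0.959))
stain_tub ['top'] [ 0.4174 -0.2265] 0.888
stain_tub ['side'] [ 0.4159 -0.2294] 0.967
stain_tub ['top', 'side'] [ 0.4162 -0.2272] 0.923
 tray green (array([ 0.4165, -0.2232,  0.0567]), np.float64(0.934)) (array([ 0.4163, -0.2219,  0.0566]), np.float64(0.967)) (array([ 0.4163, -0.225 ,  0.0559]), np.float64(0.965))
grey (array([0.4633, 0.2498, 0.0551]), np.float64(0.944))
small blue (array([ 0.3394, -0.0629,  0.0426]), np.float64(0.982))
small blue (array([0.3105, 0.2531, 0.0427]), np.float64(0.981))
{'clock': 2.5333, 'joint_pos': array([1.05641481e+00, 3.1319
```

>>> send_rows:
  series: [-14.5,-25.3,0,0,0,0,1,-14.5,-25.3,0,0,0,0,1,-14.5,-25.3,0,0,0,0,1,-14.5,-25.3,0,0,0,0,1,-14.5,-25.3,0,0,0,0,1,-14.5,-25.3,0,0,0,0,1,-14.5,-25.3,0,0,0,0,1,-28.95,-50.65,0,0,0,0,1,-28.95,-50.65,0,0,0,0,1,-28.95,-50.65,0,0,0,0,1]
  newtons: 40

```text
clock: 3.37
tcp_pos: [0.4176, 0.1714, 0.2317]
orientation: [0.0, 0.001, 1.0, 0.0]
wrist_force: [0.6, 0.6, 0.3]
finger_gap: 0.0853
```

>>> send_rows:
  series: [-8.2,-14.3,0,0,0,0,1,-8.2,-14.3,0,0,0,0,1,-8.2,-14.3,0,0,0,0,1,-8.2,-14.3,0,0,0,0,1,-8.2,-14.3,0,0,0,0,1,-8.2,-14.3,0,0,0,0,1,-8.2,-14.3,4,0,0,0,1,-8.2,-14.3,7,0,0,0,1]

```text
clock: 4.03
tcp_pos: [0.4992, 0.0309, 0.1612]
orientation: [0.001, 0.0, 1.0, 0.0]
wrist_force: [-0.5, 0.2, -0.8]
finger_gap: 0.0856
```

Run:
```python
from h import *
im=read_camera("side"); cv2.imwrite("pics/s1.png",cv2.resize(im[40:260,180:460],None,fx=2.5,fy=2.5))
s=get_state();print(s["tcp_pos"],proj("side",s["tcp_pos"]))
```

```text
[0.49448448 0.03158998 0.15460151] [276.13466688 141.91257273]
```

View pics/s1.png

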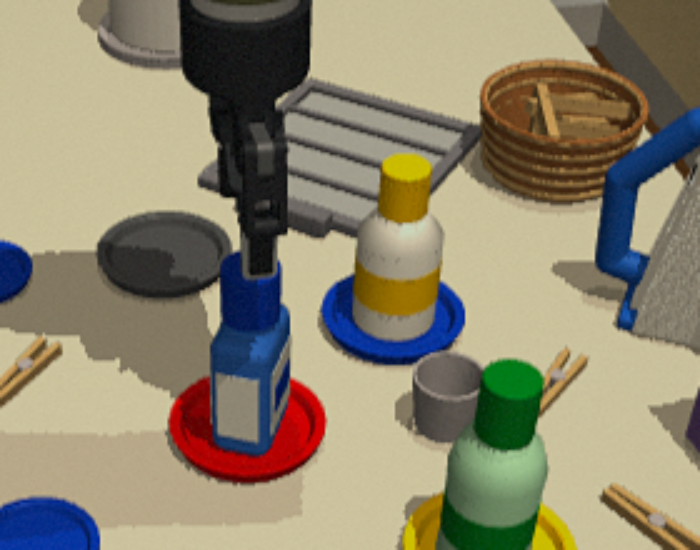

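The crop shows the open fingers straddling the blue cap around (250,275) with nothing touching. Checking the pose reading before I descend.

Run:
```python
from h import *
for i in range(3):
    s=get_state();print(s["clock"],s["tcp_pos"],s["qvel"].round(3),s["wrist_force"]); read_camera("top")
```

```text
4.0833 [0.49448448 0.03158998 0.15460151] [ 0.009 -0.002  0.034  0.168 -0.003 -0.001] [-3.23352353 -0.205978   -3.78098616]
4.1333 [0.49416983 0.03173991 0.15701751] [ 0.005 -0.037  0.107  0.089 -0.001 -0.003] [-1.27664899 -0.19514646 -0.28576475]
4.1833 [0.49596812 0.03157884 0.15973201] [-0.002 -0.029  0.084  0.028 -0.    -0.   ] [0.09871057 0.3923532  1.10264574]
```

>>> send_rows:
  series: [0,-0.1,1,0,0,0,1,0,-0.2,2,0,0,0,1,0,-0.2,3,0,0,0,1,0,-0.2,4,0,0,0,1,0,-0.2,4.6,0,0,0,1,0,-0.2,4.8,0,0,0,1,0,-0.2,4.8,0,0,0,1]

```text
clock: 4.82
tcp_pos: [0.4982, 0.0282, 0.1124]
orientation: [-0.001, 0.001, 1.0, 0.0]
wrist_force: [0.8, 0.3, 0.5]
finger_gap: 0.0854
```

>>> send_rows:
  series: [0,0,0,0,0,0,0,0,0,0,0,0,0,0,0,0,0,0,0,0,0,0,0,0,0,0,0,0,0,0,0,0,0,0,0,0,0,0,0,0,0,0,0,0,0,0,0,0,0]
  newtons: 40

```text
clock: 5.4
tcp_pos: [0.4992, 0.0279, 0.1138]
orientation: [0.001, 0.001, 1.0, -0.0]
wrist_force: [-0.6, -1.5, 3.9]
finger_gap: 0.0387
```

>>> send_rows:
  series: [0,0,-0.7,0,0,0,0,0,0,-2,0,0,0,0,0,0,-4,0,0,0,0,0,0,-6,0,0,0,0,0,0,-8,0,0,0,0,0,0,-9,0,0,0,0,0.3,2,-9,0,0,0,0,0.7,4.5,-9,0,0,0,0,1.2,7.5,-9,0,0,0,0,1.7,10.5,-9,0,0,0,0]

```text
clock: 6.23
tcp_pos: [0.4811, 0.134, 0.2027]
orientation: [-0.001, 0.001, 1.0, 0.0]
wrist_force: [0.6, 0.7, -3.3]
finger_gap: 0.0388
```

>>> send_rows:
  series: [0.5,3,0,0,0,0,0,1,6,0,0,0,0,0,1.4,8.5,0,0,0,0,0,1.7,10.5,0,0,0,0,0,1.9,11.7,0,0,0,0,0,1.9,11.7,0,0,0,0,0,1.9,11.7,1,0,0,0,0,1.9,11.7,3,0,0,0,0,1.9,11.7,5,0,0,0,0,1.9,11.7,5,0,0,0,0]

```text
clock: 7.07
tcp_pos: [0.4605, 0.2479, 0.1488]
orientation: [-0.004, 0.001, 1.0, -0.001]
wrist_force: [-1.0, -0.5, -3.7]
finger_gap: 0.0384
```

```bash
cat > look.py <<'E'
import sys
from h import *
l,t=sys.argv[1],[float(v) for v in sys.argv[2:5]]
out=sys.argv[5]
s=get_state(); print(s["tcp_pos"],s["wrist_force"],s["finger_gap"])
im={n:read_camera(n) for n in("top","side")}
z0=t[2]
for n in im:
    m=pick(n,l,(t[0],t[1],z0+.05))
    v,q=fitprod(l,{n:m},t[0],t[1],z0); print(n,v,q)
if out!="-":
    u,w=proj("side",(t[0],t[1],.06)); u,w=int(np.clip(u,120,440)),int(np.clip(w,90,330))
    cv2.imwrite(f"pics/{out}.png",cv2.resize(im["side"][w-90:w+90,u-120:u+120],None,fx=2.5,fy=2.5))
E
python3 look.py detergent .463 .25 .046 d1
```

```text
[0.46046019 0.24788324 0.14876698] [-1.01861553 -0.46228372 -3.70384665] 0.038389890852958804
top [0.4486 0.2352 0.9734] 0.46
side [0.4607 0.2445 1.2751] 0.737
```

View pics/d1.png

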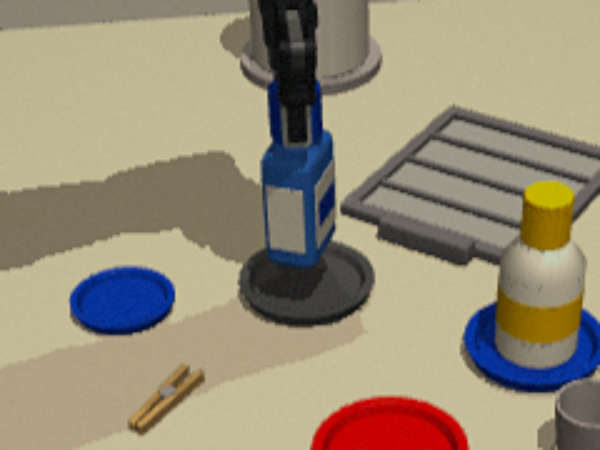

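The detergent hangs upright at crop (295,210), centred over the grey tray. Lowering it and letting go.

>>> send_rows:
  series: [0,0,1.2,0,0,0,0,0,0,2.4,0,0,0,0,0,0,3.2,0,0,0,0,0,0,3.7,0,0,0,0,0,0,4,0,0,0,0,0,0,4.1,0,0,0,0,0,0,4.1,0,0,0,0,0,0,4.1,0,0,0,0,0,0,4.1,0,0,0,0]

```text
clock: 8.02
tcp_pos: [0.4637, 0.2501, 0.1138]
orientation: [0.001, 0.001, 1.0, -0.0]
wrist_force: [-1.4, -3.0, 6.1]
finger_gap: 0.0387
```

>>> send_rows:
  series: [0,0,0,0,0,0,1,0,0,0,0,0,0,1,0,0,0,0,0,0,1,0,0,0,0,0,0,1,0,0,0,0,0,0,1,0,0,-1,0,0,0,1,0,0,-3,0,0,0,1,0,0,-6,0,0,0,1,0,0,-9,0,0,0,1,0,0,-11.8,0,0,0,1]

```text
clock: 8.85
tcp_pos: [0.4629, 0.2502, 0.2325]
orientation: [0.0, 0.001, 1.0, 0.0]
wrist_force: [1.7, -0.1, -1.0]
finger_gap: 0.0857
```

```bash
python3 look.py detergent .463 .25 .006 -
```

```text
[0.46292378 0.2501815  0.2325071 ] [ 1.72803576 -0.06019219 -0.97468311] 0.08568775077025732
top [0.4641 0.2498 1.0002] 0.819
side [0.464  0.2515 1.3276] 0.892
```

>>> send_rows:
  series: [0.2,-2,0,0,0,0,1,0.6,-6,0,0,0,0,1,1,-10,0,0,0,0,1,1.4,-14,0,0,0,0,1,1.8,-18,0,0,0,0,1,2.2,-22,0,0,0,0,1,2.6,-26,0,0,0,0,1,3,-30,0,0,0,0,1,3.4,-34,0,0,0,0,1,3.8,-38,0,0,0,0,1]

```text
clock: 9.88
tcp_pos: [0.4231, -0.1311, 0.2291]
orientation: [-0.001, 0.001, 1.0, 0.001]
wrist_force: [0.2, 0.5, 0.2]
finger_gap: 0.0854
```

>>> send_rows:
  series: [0.4,-4,0,0,0,0,1,0.7,-7.5,0,0,0,0,1,0.85,-9.7,0,0,0,0,1,0.85,-9.7,2,0,0,0,1,0.85,-9.7,4,0,0,0,1,0.85,-9.7,6,0,0,0,1,0.85,-9.7,7.5,0,0,0,1,0.85,-9.7,8.5,0,0,0,1,0.85,-9.7,8.5,0,0,0,1,0.85,-9.7,8.5,0,0,0,1]

```text
clock: 10.72
tcp_pos: [0.4153, -0.2262, 0.1446]
orientation: [-0.001, 0.001, 1.0, 0.001]
wrist_force: [-0.4, -0.4, 0.5]
finger_gap: 0.0854
```

>>> send_rows:
  series: [0,0,1.5,0,0,0,1,0,0,3,0,0,0,1,0,0,4.5,0,0,0,1,0,0,5.8,0,0,0,1,0,0,6.5,0,0,0,1,0,0,6.7,0,0,0,1,0,0,6.7,0,0,0,1,0,0,6.7,0,0,0,1]

```text
clock: 11.38
tcp_pos: [0.4166, -0.2271, 0.0792]
orientation: [0.001, 0.001, 1.0, -0.0]
wrist_force: [0.1, -0.5, 1.3]
finger_gap: 0.0853
```

>>> send_rows:
  series: [0,0,0,0,0,0,0,0,0,0,0,0,0,0,0,0,0,0,0,0,0,0,0,0,0,0,0,0,0,0,0,0,0,0,0,0,0,0,0,0,0,0,0,0,0,0,0,0,0]
  newtons: 40

```text
clock: 11.97
tcp_pos: [0.4165, -0.2272, 0.0792]
orientation: [0.001, 0.001, 1.0, -0.0]
wrist_force: [-0.4, -0.5, 5.2]
finger_gap: 0.0562
```

>>> send_rows:
  series: [0,0,-0.7,0,0,0,0,0,0,-2,0,0,0,0,0,0,-4,0,0,0,0,0,0,-6,0,0,0,0,0,0,-8,0,0,0,0,0,0,-9,0,0,0,0,-0.6,2,-9,0,0,0,0,-1.4,4.5,-9,0,0,0,0,-2.4,7.5,-9,0,0,0,0,-3.3,10.5,-9,0,0,0,0]

```text
clock: 12.8
tcp_pos: [0.4488, -0.1208, 0.1678]
orientation: [-0.0, 0.001, 1.0, 0.0]
wrist_force: [0.9, 0.2, -3.5]
finger_gap: 0.0567
```

>>> send_rows:
  series: [-1,3,0,0,0,0,0,-2,6.2,0,0,0,0,0,-3,9.4,0,0,0,0,0,-3.9,12.4,0,0,0,0,0,-4.6,14.4,0,0,0,0,0,-4.85,15.2,0,0,0,0,0,-4.85,15.2,1,0,0,0,0,-4.85,15.2,3,0,0,0,0,-4.85,15.2,5,0,0,0,0,-4.85,15.2,5,0,0,0,0]

```text
clock: 13.63
tcp_pos: [0.494, 0.0294, 0.1138]
orientation: [-0.004, 0.001, 1.0, 0.0]
wrist_force: [-0.9, 0.4, -4.3]
finger_gap: 0.0563
```

>>> send_rows:
  series: [0,0,0,0,0,0,0,0,0,1.2,0,0,0,0,0,0,2.4,0,0,0,0,0,0,3.2,0,0,0,0,0,0,3.2,0,0,0,0]

```text
clock: 14.05
tcp_pos: [0.4969, 0.0296, 0.0855]
orientation: [-0.001, 0.001, 1.0, 0.0]
wrist_force: [-0.1, -0.0, -4.0]
finger_gap: 0.0562
```

>>> send_rows:
  series: [0,0,0.4,0,0,0,0,0,0,0.8,0,0,0,0,0,0,0.9,0,0,0,0,0,0,0.9,0,0,0,0,0,0,0.9,0,0,0,0,0,0,0.9,0,0,0,0]

```text
clock: 14.55
tcp_pos: [0.4989, 0.0294, 0.079]
orientation: [0.001, 0.001, 1.0, -0.001]
wrist_force: [-2.5, -2.9, 5.7]
finger_gap: 0.0567
```

>>> send_rows:
  series: [0,0,0,0,0,0,1,0,0,0,0,0,0,1,0,0,0,0,0,0,1,0,0,0,0,0,0,1,0,0,-1,0,0,0,1,0,0,-4,0,0,0,1,0,0,-7,0,0,0,1,0,0,-10,0,0,0,1,0,0,-13,0,0,0,1,0,0,-15.5,0,0,0,1]

```text
clock: 15.38
tcp_pos: [0.498, 0.0302, 0.2353]
orientation: [0.001, 0.001, 1.0, -0.0]
wrist_force: [0.3, -0.0, 0.5]
finger_gap: 0.0854
```

```bash
python3 look.py stain_tub .498 .03 .006 t1; python3 look.py softener .632 -.12 .006 -
```

```text
[0.49801525 0.03021887 0.23533422] [ 0.30500733 -0.01054028  0.45498147] 0.08539242056054883
[0.49934756 0.03008323 0.23521563] [ 0.23685424  0.49014154 -1.44278763] 0.08517276392868883
top [ 0.6317 -0.12  ] 0.923
side [ 0.6302 -0.1204] 0.943Traceback (most recent call last):
  File "look.py", line 9, in <module>
    m=pick(n,l,(t[0],t[1],z0+.05))
  File "h.py", line 49, in pick
    return c[0]["pixels"]
           ~^^^
IndexError: list index out of range
```

>>> send_rows:
  series: [-1.5,-1.7,0,0,0,0,1,-4,-4.6,0,0,0,0,1,-6.5,-7.5,0,0,0,0,1,-9,-10.4,0,0,0,0,1,-11.5,-13,0,0,0,0,1,-13.25,-15.1,0,0,0,0,1,-13.25,-15.1,1,0,0,0,1,-13.25,-15.1,3,0,0,0,1,-13.25,-15.1,4,0,0,0,1,-13.25,-15.1,4,0,0,0,1]

```text
clock: 16.57
tcp_pos: [0.6274, -0.1199, 0.1878]
orientation: [-0.004, 0.001, 1.0, 0.001]
wrist_force: [-0.4, 0.6, -0.7]
finger_gap: 0.0857
```

>>> send_rows:
  series: [0,0,0,0,0,0,1,0,0,0,0,0,0,1,0,0,0,0,0,0,1]

```text
clock: 16.82
tcp_pos: [0.6304, -0.1207, 0.1936]
orientation: [0.001, 0.0, 1.0, -0.0]
wrist_force: [0.9, 0.6, 0.4]
finger_gap: 0.0853
```

```bash
python3 look.py stain_tub .498 .03 .006 t1
```

```text
[ 0.63041258 -0.12068081  0.19357218] [0.88759034 0.59230367 0.4428924 ] 0.08527972815146329
top [0.4983 0.0405] 0.285
side [0.4988 0.0285] 0.96
```

View pics/t1.png

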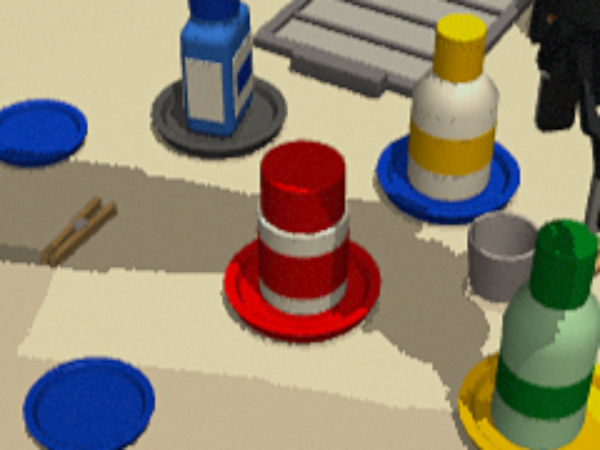

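The tub stands centred in the red tray at crop (303,230), and the detergent is upright in grey. The gripper is now above the softener cap, so I descend 7.1 cm.

>>> send_rows:
  series: [0,0,1.5,0,0,0,1,0,0,3,0,0,0,1,0,0,4.5,0,0,0,1,0,0,6,0,0,0,1,0,0,6.9,0,0,0,1,0,0,7.1,0,0,0,1,0,0,7.1,0,0,0,1,0,0,7.1,0,0,0,1]

```text
clock: 17.68
tcp_pos: [0.6305, -0.1212, 0.1221]
orientation: [0.001, 0.001, 1.0, -0.0]
wrist_force: [-0.7, 0.3, 0.2]
finger_gap: 0.0851
```

>>> send_rows:
  series: [0,0,0,0,0,0,0,0,0,0,0,0,0,0,0,0,0,0,0,0,0,0,0,0,0,0,0,0,0,0,0,0,0,0,0,0,0,0,0,0,0,0,0,0,0,0,0,0,0]
  newtons: 40

```text
clock: 18.27
tcp_pos: [0.6304, -0.1212, 0.1219]
orientation: [0.001, 0.001, 1.0, -0.0]
wrist_force: [-0.2, -0.7, 2.6]
finger_gap: 0.0344
```

>>> send_rows:
  series: [0,0,-0.7,0,0,0,0,0,0,-2,0,0,0,0,0,0,-4,0,0,0,0,0,0,-6,0,0,0,0,0,0,-8,0,0,0,0,0,0,-9,0,0,0,0,1.8,-0.9,-9,0,0,0,0,4.1,-2,-9,0,0,0,0,6.7,-3.2,-9,0,0,0,0,9.4,-4.5,-9,0,0,0,0]

```text
clock: 19.1
tcp_pos: [0.5346, -0.1655, 0.21]
orientation: [-0.001, 0.0, 1.0, 0.001]
wrist_force: [-0.5, -0.1, -4.7]
finger_gap: 0.0343
```

>>> send_rows:
  series: [2.7,-1.3,0,0,0,0,0,5.4,-2.6,0,0,0,0,0,8.1,-3.9,0,0,0,0,0,10.4,-5,0,0,0,0,0,11.7,-5.6,0,0,0,0,0,12,-5.7,0,0,0,0,0,12,-5.7,1,0,0,0,0,12,-5.7,3,0,0,0,0,12,-5.7,5,0,0,0,0,12,-5.7,5,0,0,0,0]

```text
clock: 19.93
tcp_pos: [0.4144, -0.2205, 0.1568]
orientation: [-0.003, 0.0, 1.0, 0.002]
wrist_force: [-0.6, 0.3, -4.5]
finger_gap: 0.0345
```

>>> send_rows:
  series: [0,0,0,0,0,0,0,0,0,1.2,0,0,0,0,0,0,2.4,0,0,0,0,0,0,3.2,0,0,0,0,0,0,3.2,0,0,0,0,0,0,3.2,0,0,0,0]

```text
clock: 20.43
tcp_pos: [0.4162, -0.2226, 0.1295]
orientation: [-0.0, 0.0, 1.0, 0.0]
wrist_force: [-0.8, -0.5, -4.2]
finger_gap: 0.0346
```

>>> send_rows:
  series: [0,0,0.4,0,0,0,0,0,0,0.8,0,0,0,0,0,0,0.9,0,0,0,0,0,0,0.9,0,0,0,0,0,0,0.9,0,0,0,0,0,0,0.9,0,0,0,0]

```text
clock: 20.93
tcp_pos: [0.4174, -0.2235, 0.122]
orientation: [0.002, 0.001, 1.0, -0.001]
wrist_force: [1.2, 1.6, 4.6]
finger_gap: 0.0345
```

>>> send_rows:
  series: [0,0,0,0,0,0,1,0,0,0,0,0,0,1,0,0,0,0,0,0,1,0,0,0,0,0,0,1,0,0,0,0,0,0,1,0,0,-1,0,0,0,1,0,0,-3,0,0,0,1,0,0,-6,0,0,0,1,0,0,-9,0,0,0,1,0,0,-11.2,0,0,0,1]

```text
clock: 21.77
tcp_pos: [0.4163, -0.223, 0.2353]
orientation: [0.001, 0.001, 1.0, -0.001]
wrist_force: [0.7, -0.8, 0.4]
finger_gap: 0.0856
```

```bash
python3 look.py softener .4165 -.223 .006 so1;python3 look.py bleach .635 .139 .006 -
```

```text
[ 0.41626805 -0.22302887  0.23531317] [ 0.67674378 -0.76643382  0.38254234] 0.08556612143721513
top [ 0.4169 -0.2152] 0.627
side [ 0.4177 -0.2241] 0.953
[ 0.41632103 -0.22305616  0.23324771] [-0.11233932 -1.07691867 -0.12555676] 0.08530646062233352
top [0.6353 0.1402] 0.944
side [0.6351 0.14  ] 0.901
```

>>> send_rows:
  series: [-1,0,0,0,0,0,1,-3,3.6,0,0,0,0,1,-5,7,0,0,0,0,1,-7,10.4,0,0,0,0,1,-9,13.8,0,0,0,0,1,-11,17.2,0,0,0,0,1,-13,20.6,0,0,0,0,1,-15,24,0,0,0,0,1,-17,27.4,0,0,0,0,1,-19,30.8,0,0,0,0,1]

```text
clock: 23.0
tcp_pos: [0.6073, 0.0875, 0.2313]
orientation: [-0.0, 0.0, 1.0, 0.0]
wrist_force: [0.3, 0.1, 0.2]
finger_gap: 0.0853
```

>>> send_rows:
  series: [-1.7,3.2,0,0,0,0,1,-2.85,5.45,0,0,0,0,1,-2.85,5.45,1,0,0,0,1,-2.85,5.45,3,0,0,0,1,-2.85,5.45,5,0,0,0,1,-2.85,5.45,6,0,0,0,1,-2.85,5.45,6,0,0,0,1,-2.85,5.45,6,0,0,0,1,-2.85,5.45,6,0,0,0,1]

```text
clock: 23.75
tcp_pos: [0.6354, 0.1392, 0.1732]
orientation: [0.001, 0.001, 1.0, 0.0]
wrist_force: [0.4, 0.1, -0.6]
finger_gap: 0.0855
```

>>> send_rows:
  series: [0,0,1.5,0,0,0,1,0,0,3,0,0,0,1,0,0,4.5,0,0,0,1,0,0,5.8,0,0,0,1,0,0,6.4,0,0,0,1,0,0,6.6,0,0,0,1,0,0,6.6,0,0,0,1,0,0,6.6,0,0,0,1]

```text
clock: 24.42
tcp_pos: [0.6357, 0.1394, 0.1076]
orientation: [0.001, 0.001, 1.0, 0.0]
wrist_force: [1.0, -0.6, 0.2]
finger_gap: 0.0855
```

>>> send_rows:
  series: [0,0,0,0,0,0,0,0,0,0,0,0,0,0,0,0,0,0,0,0,0,0,0,0,0,0,0,0,0,0,0,0,0,0,0,0,0,0,0,0,0,0,0,0,0,0,0,0,0]
  newtons: 40

```text
clock: 25.0
tcp_pos: [0.6352, 0.1393, 0.1068]
orientation: [0.0, 0.001, 1.0, -0.0]
wrist_force: [-0.4, -1.0, 2.6]
finger_gap: 0.0355
```

>>> send_rows:
  series: [0,0,-0.7,0,0,0,0,0,0,-2,0,0,0,0,0,0,-4,0,0,0,0,0,0,-6,0,0,0,0,0,0,-8,0,0,0,0,0,0,-9,0,0,0,0,0,-2,-9,0,0,0,0,0,-4.5,-9,0,0,0,0,0,-7.5,-9,0,0,0,0,0,-10.5,-9,0,0,0,0]

```text
clock: 25.83
tcp_pos: [0.634, 0.0341, 0.1952]
orientation: [-0.001, -0.0, 1.0, 0.0]
wrist_force: [0.8, -0.3, -3.1]
finger_gap: 0.0357
```

>>> send_rows:
  series: [0,-3,0,0,0,0,0,0,-6.2,0,0,0,0,0,0,-9.4,0,0,0,0,0,0,-12.4,0,0,0,0,0,0.1,-14.6,0,0,0,0,0,0.1,-15.5,0,0,0,0,0,0.1,-15.5,1,0,0,0,0,0.1,-15.5,3,0,0,0,0,0.1,-15.5,5,0,0,0,0,0.1,-15.5,5,0,0,0,0]

```text
clock: 26.67
tcp_pos: [0.6304, -0.1181, 0.1406]
orientation: [-0.004, 0.0, 1.0, 0.002]
wrist_force: [-1.1, 0.1, -5.5]
finger_gap: 0.0352
```

>>> send_rows:
  series: [0,0,0,0,0,0,0,0,0,1.2,0,0,0,0,0,0,2.4,0,0,0,0,0,0,3.2,0,0,0,0,0,0,3.2,0,0,0,0,0,0,3.2,0,0,0,0]

```text
clock: 27.17
tcp_pos: [0.6336, -0.12, 0.1146]
orientation: [-0.0, 0.0, 1.0, 0.0]
wrist_force: [0.3, -0.1, -4.3]
finger_gap: 0.0358
```

>>> send_rows:
  series: [0,0,0.4,0,0,0,0,0,0,0.8,0,0,0,0,0,0,0.9,0,0,0,0,0,0,0.9,0,0,0,0,0,0,0.9,0,0,0,0,0,0,0.9,0,0,0,0]

```text
clock: 27.67
tcp_pos: [0.6346, -0.1209, 0.1068]
orientation: [0.001, 0.001, 1.0, -0.0]
wrist_force: [0.7, -0.7, 6.4]
finger_gap: 0.0356
```

>>> send_rows:
  series: [0,0,0,0,0,0,1,0,0,0,0,0,0,1,0,0,0,0,0,0,1,0,0,0,0,0,0,1,0,0,0,0,0,0,1,0,0,-1,0,0,0,1,0,0,-3,0,0,0,1,0,0,-6,0,0,0,1,0,0,-9,0,0,0,1,0,0,-12.6,0,0,0,1]

```text
clock: 28.5
tcp_pos: [0.6327, -0.1203, 0.2319]
orientation: [-0.001, 0.001, 1.0, 0.0]
wrist_force: [0.8, -0.3, 0.6]
finger_gap: 0.0856
```

```bash
python3 look.py bleach .634 -.121 .006 b1;python3 look.py detergent .463 .25 .006 -
```

```text
[ 0.63267945 -0.12025729  0.23193912] [ 0.75061624 -0.33818081  0.62178193] 0.0856255738929107
top [ 0.634 -0.121] 0.0
side [ 0.634  -0.1216] 0.971
[ 0.63451527 -0.12078394  0.23356704] [ 0.12364907  0.7987362  -0.99430808] 0.0852810178028544
top [0.4642 0.249  1.0501] 0.891
side [0.4641 0.2468 1.2765] 0.903
```

View pics/b1.png

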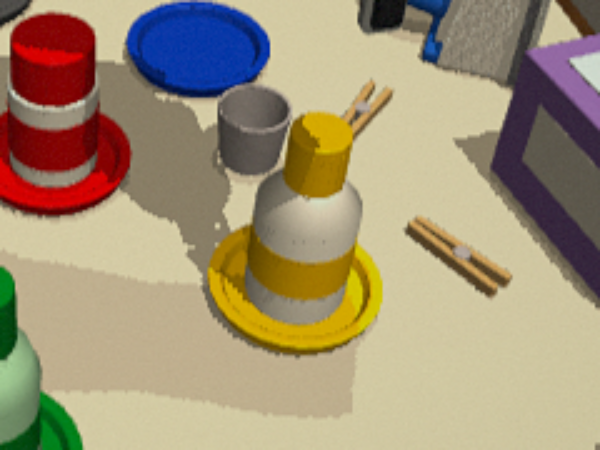

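The bleach stands centred in yellow at crop (302,240), and the cup is undisturbed. Back to the detergent.

>>> send_rows:
  series: [0.7,1.5,0,0,0,0,1,2,4.7,0,0,0,0,1,3.6,8.1,0,0,0,0,1,5.2,11.5,0,0,0,0,1,6.8,14.9,0,0,0,0,1,8.4,18.3,0,0,0,0,1,10,21.7,0,0,0,0,1,11.6,25.1,0,0,0,0,1,13.2,28.5,0,0,0,0,1,14.8,31.9,0,0,0,0,1]

```text
clock: 29.73
tcp_pos: [0.4842, 0.1999, 0.2302]
orientation: [-0.001, 0.001, 1.0, -0.0]
wrist_force: [0.8, 0.7, -0.4]
finger_gap: 0.0856
```

>>> send_rows:
  series: [1.4,3.2,0,0,0,0,1,2.25,5.05,0,0,0,0,1,2.25,5.05,1,0,0,0,1,2.25,5.05,3,0,0,0,1,2.25,5.05,5,0,0,0,1,2.25,5.05,6,0,0,0,1,2.25,5.05,6,0,0,0,1,2.25,5.05,6,0,0,0,1,2.25,5.05,6,0,0,0,1]

```text
clock: 30.48
tcp_pos: [0.4641, 0.2489, 0.1719]
orientation: [0.0, 0.001, 1.0, 0.0]
wrist_force: [1.0, 0.6, 1.1]
finger_gap: 0.0854
```

Run:
```python
from h import *
for n in("top","side"): read_camera(n)
z={n:np.zeros((420,560),bool) for n in("top","side")}
print(get_state()["tcp_pos"],fittray({n:pick(n,"tray_blue",(.634,.137,.014)) for n in z},z,.634,.137))
```

```text
[0.46449727 0.24913994 0.17238447] (array([0.634, 0.137, 0.056]), np.float64(0.0))
```

>>> send_rows:
  series: [0,0,1.5,0,0,0,1,0,0,3,0,0,0,1,0,0,4.5,0,0,0,1,0,0,5.6,0,0,0,1,0,0,5.9,0,0,0,1,0,0,5.9,0,0,0,1,0,0,5.9,0,0,0,1]

```text
clock: 31.27
tcp_pos: [0.464, 0.2493, 0.113]
orientation: [0.0, 0.001, 1.0, 0.0]
wrist_force: [0.2, -0.8, 0.0]
finger_gap: 0.0856
```

>>> send_rows:
  series: [0,0,0,0,0,0,0,0,0,0,0,0,0,0,0,0,0,0,0,0,0,0,0,0,0,0,0,0,0,0,0,0,0,0,0,0,0,0,0,0,0,0,0,0,0,0,0,0,0]
  newtons: 40

```text
clock: 31.85
tcp_pos: [0.464, 0.2492, 0.113]
orientation: [0.001, 0.001, 1.0, 0.0]
wrist_force: [-0.9, -0.8, 6.4]
finger_gap: 0.0387
```

Run:
```python
from h import *
z={n:np.zeros((420,560),bool) for n in("top","side")}
for n in z:
    read_camera(n)
    for r in silhouettes(n,"tray_blue"): print(n,r["p"],r["box"])
    print(fittray({n:pick(n,"tray_blue",(.634,.137,.014))},z,.634,.137))
```

```text
top 0.82 [162.6, 274.5, 26.9, 39.2]
top 0.7 [299.2, 254.7, 42.5, 37.9]
top 0.61 [197.3, 114.4, 53.3, 52.3]
(array([0.6352, 0.1374, 0.0571]), np.float64(0.977))
side 0.85 [309.9, 146.4, 58.5, 40.0]
side 0.83 [148.7, 132.7, 45.3, 30.4]
side 0.79 [162.9, 240.0, 59.5, 37.9]
side 0.23 [263.2, 152.8, 34.4, 68.1]
(array([0.6333, 0.134 , 0.0555]), np.float64(0.973))
```

>>> send_rows:
  series: [0,0,-0.7,0,0,0,0,0,0,-2,0,0,0,0,0,0,-4,0,0,0,0,0,0,-6,0,0,0,0,0,0,-8,0,0,0,0,0,0,-9,0,0,0,0,-1.5,-1,-9,0,0,0,0,-3.5,-2.3,-9,0,0,0,0,-6,-4,-9,0,0,0,0,-8.5,-5.6,-9,0,0,0,0]

```text
clock: 32.98
tcp_pos: [0.5485, 0.1927, 0.2017]
orientation: [-0.001, 0.0, 1.0, -0.0]
wrist_force: [0.7, 0.6, -3.1]
finger_gap: 0.0385
```

>>> send_rows:
  series: [-2.5,-1.7,0,0,0,0,0,-5,-3.4,0,0,0,0,0,-7,-4.7,0,0,0,0,0,-8.2,-5.5,0,0,0,0,0,-8.5,-5.7,0,0,0,0,0,-8.5,-5.7,0,0,0,0,0,-8.5,-5.7,1,0,0,0,0,-8.5,-5.7,3,0,0,0,0,-8.5,-5.7,5,0,0,0,0,-8.5,-5.7,5,0,0,0,0]

```text
clock: 33.82
tcp_pos: [0.6292, 0.1368, 0.1473]
orientation: [-0.004, -0.0, 1.0, -0.0]
wrist_force: [-0.5, -0.1, -4.3]
finger_gap: 0.0385
```

>>> send_rows:
  series: [0,0,0,0,0,0,0,0,0,1.2,0,0,0,0,0,0,2.4,0,0,0,0,0,0,3.2,0,0,0,0,0,0,3.2,0,0,0,0,0,0,3.2,0,0,0,0]

```text
clock: 34.32
tcp_pos: [0.6332, 0.1363, 0.1208]
orientation: [-0.0, 0.0, 1.0, 0.0]
wrist_force: [-0.3, -0.3, -2.8]
finger_gap: 0.0383
```

After letting go I pull the arm back toward the base and to the left, so that both cameras see every tray.

>>> send_rows:
  series: [0,0,0.4,0,0,0,0,0,0,0.8,0,0,0,0,0,0,0.9,0,0,0,0,0,0,0.9,0,0,0,0,0,0,0.9,0,0,0,0,0,0,0.9,0,0,0,0]

```text
clock: 34.82
tcp_pos: [0.6345, 0.1357, 0.1128]
orientation: [0.001, 0.001, 1.0, -0.0]
wrist_force: [-0.1, -2.2, 6.4]
finger_gap: 0.0384
```

>>> send_rows:
  series: [0,0,0,0,0,0,1,0,0,0,0,0,0,1,0,0,0,0,0,0,1,0,0,0,0,0,0,1,0,0,0,0,0,0,1,0,0,-1,0,0,0,1,0,0,-3,0,0,0,1,0,0,-6,0,0,0,1,0,0,-9,0,0,0,1,0,0,-12,0,0,0,1]

```text
clock: 35.65
tcp_pos: [0.6331, 0.136, 0.2332]
orientation: [-0.0, 0.001, 1.0, 0.0]
wrist_force: [1.1, -0.6, 0.3]
finger_gap: 0.0858
```

>>> send_rows:
  series: [2,2,0,0,0,0,1,5,5,0,0,0,0,1,8,8,0,0,0,0,1,11,11,0,0,0,0,1,14,14,0,0,0,0,1,17,17,0,0,0,0,1,20,20,0,0,0,0,1,23,23,0,0,0,0,1,26,26,0,0,0,0,1,29,29,0,0,0,0,1]

```text
clock: 36.48
tcp_pos: [0.347, 0.4227, 0.2324]
orientation: [0.0, 0.001, 1.0, 0.0]
wrist_force: [1.0, 0.4, -0.5]
finger_gap: 0.0853
```

>>> send_rows:
  series: [3,3,0,0,0,0,1,6,6,0,0,0,0,1,9,9,0,0,0,0,1,11,11,0,0,0,0,1,11,11,0,0,0,0,1,11,11,0,0,0,0,1,11,11,0,0,0,0,1,11,11,0,0,0,0,1]

```text
clock: 37.15
tcp_pos: [0.2396, 0.5309, 0.2317]
orientation: [0.0, 0.001, 1.0, -0.0]
wrist_force: [0.2, 0.2, 0.2]
finger_gap: 0.0854
```

Run:
```python
from h import *
im={n:read_camera(n) for n in("top","side")}
for n in im: cv2.imwrite(f"pics/{n}9.png",im[n])
for l,x,y in(("detergent",.634,.136),("softener",.4165,-.223),("bleach",.634,-.121),("stain_tub",.498,.0295)):
    for n in im:
        try: print(l,n,(x,y),*fitprod(l,{n:pick(n,l,(x,y,.056))},x,y))
        except IndexError: print(l,n,"missed")
for r in silhouettes("top","cup"): print("cup",r["box"])
```

```text
detergent top (0.634, 0.136) [0.6347 0.1362 0.9029] 0.856
detergent side (0.634, 0.136) [0.6367 0.1423 1.2254] 0.898
softener top (0.4165, -0.223) [ 0.4189 -0.2217] 0.952
softener side (0.4165, -0.223) [ 0.4186 -0.2243] 0.949
bleach top (0.634, -0.121) [ 0.6369 -0.1192] 0.919
bleach side (0.634, -0.121) [ 0.6344 -0.1213] 0.966
stain_tub top (0.498, 0.0295) [0.4979 0.0318] 0.937
stain_tub side (0.498, 0.0295) [0.499  0.0302] 0.94
```

View pics/side9.png

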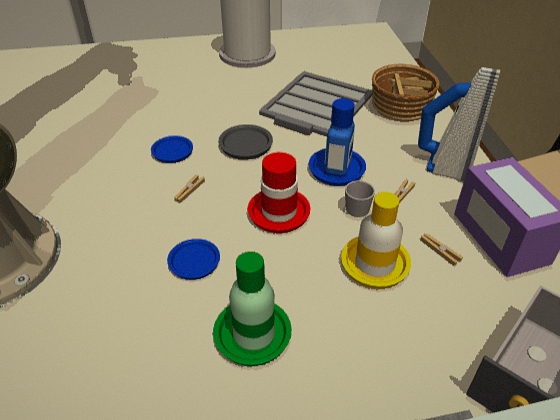

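View pics/top9.png

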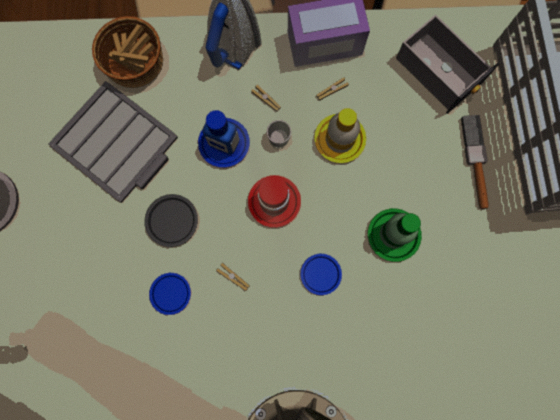

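Both views show all four products upright in the tray of their own colour. Grey is empty, the cup is still at (279,133), and the arm is clear.

```bash
python3 -c "
from workcell import *
print(hand_in())"
```

```text
the job is handed in; nothing more can be done
None
```

All four products now stand upright in the tray of their own colour, and the job is handed in at about 38 s of robot time. I parked the detergent in the grey tray, then moved the tub to red, the softener to green and the bleach to yellow. Last I moved the detergent to the largest blue tray and backed the arm off with the gripper open.

**Last checks:**
- **Position:** the final fits put every product within about 4 mm of its tray centre, against the 15 mm allowed. The one exception is the detergent in the side view, which reads about 7 mm off, while the top view reads under 1 mm.
- **Pictures:** both final pictures show the products upright, the grey tray empty and the steel cup where it stood at the start.
- **Checks that failed:** the network did not report the cup in the last top picture, so I checked it by eye. Earlier, some top-view fits and one blue-tray fit failed, mostly because the arm was in the way. The blue tray and the products were fitted again later.

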